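# Pin the sliding bar into its hinge bracket by feel

## Task

Pin the hinge of the jig: fetch the long pin from the stand and put it through the bracket's upper knuckle, the bar's hidden eye and the lower knuckle, easing the bar gently along by its post until the holes line up, without forcing the pin, and seat the pin fully home with its collar down on the bracket. Leave the short pin in the stand and do not disturb the mug and sanding block.

Things in the scene. Friction and masses are not known exactly. Their poses are not given: they have to be found in the camera images.
- hinge_base: The jig, fixed to the worktop: plywood board 110 x 290 x 16 mm, origin at the centre of its underside, y along its length, z up. At its +y end a dark steel bracket holds two fixed barrel knuckles on one vertical axis 75 mm from the origin; behind them (+y) a web and back plate, no higher than the upper knuckle. A wooden bar slides along y on top of the board.
- bore (a point): Centre of the upper knuckle's mouth, at its top face, 84 mm above the worktop; axes as hinge_base. Knuckles 44 mm across, holes 18 mm. The upper one reaches from 84 down to 54 mm above the worktop, the lower from 36 down to 16 mm (the board's top). The pin is home when its collar rests on this face.
- gap (a point): Centre of the gap between the two fixed knuckles, on their axis, 45 mm above the worktop. Here lies the bar's steel eye plate (middle knuckle), 42 mm wide, 63 mm long, 38 to 52 mm above the worktop, with a 19 mm hole, hidden from above by the upper knuckle. At the start its hole is 9 to 27 mm towards -y of this point, so a pin put in stops on the plate.
- saddle (a point): Top centre of the nearer of two saddles that guide the bar (64 x 22 mm, top 57 mm above the worktop; the other is 124 mm further in -y). The bar, 40 mm wide, top at 52 mm, only slides along hinge_base y, with about 3 N of friction; it can be pushed in (+y) up to 10 mm past the point where the holes line up, and drawn out 30 mm. Once pinned it is locked; keep pushes under 30 N.
- post_center (a point): Centre of the upright square grip post on the bar, 77 mm above the worktop; axes as hinge_base. Post 18 x 18 mm, top at 98 mm; its foot plate, 32 x 26 mm, reaches up to 56 mm. It moves with the bar but is clamped at an unknown place in the bar's slot (it starts 120 to 165 mm from the bore), so it does not tell where the bar's hole is: that must be felt.
- long_pin_center (a point): Mid-length of the long steel pin, 114 mm, 0.16 kg; z up along it. From the tip: 66 mm shank of 16 mm diameter (its end rounded to a hemisphere), collar 28 mm across and 6 mm thick, grip 18 mm across and 42 mm long with a flat top. This point is 57 mm from tip and top, 9 mm below the collar's underside. It starts upright in the stand, tip 12 mm above the worktop.
- short_pin_center (a point): Mid-length of the short steel pin, 80 mm long: like the long one, but its shank is only 32 mm, too short for this hinge. It stands in the stand's other hole, and stays there. This point is 40 mm above its tip.
- stand: Fixed drilled wooden stand, 130 x 56 x 40 mm, origin at the centre of its underside, x along its length. Two blind holes of 19 mm, 36 mm either side of the centre along x, hold the two pins.
- sanding_block: Cork sanding block, 63 x 119 x 36 mm, origin at the centre of its underside. Stays put.
- mug_1: Blue and white mug, 78 x 112 x 92 mm, origin at its underside. Stays put.

How it is judged:
By the outcome, as a careful person would: the job done as asked, in the order asked, and still so for the second after the job is handed in, with the robot touching nothing.
It also fails if it takes over 58 s, if anything falls off the work surface, if the arm or the gripper's body presses on something with over 40 N, if the wrist force passes 120 N, or if a joint passes its speed limit or range.

## Robot

A 6-joint arm with a two-finger parallel gripper is mounted at the origin on the work surface; the furniture and walls round the work are solid. World frame = base frame: x ahead of the robot, y to its left, z up, the work surface at z = 0. Lengths are in m, angles in rad, forces in N, time in s.
With the tool pointing down it reaches from about 0.225 to 0.875 m from the base axis. Payload 3.4 kg.
Tool frame: the origin (TCP) lies midway between the tips of the shut fingers; the grasp point (between the pads) lies 19 mm behind it (pinch_z is the distance from the TCP to the grasp point, in m); z points along the fingers, y is the line along which they close (so a half turn about z gives the same grasp; the last joint's range is limited). The gripper opens to 85 mm and grips with 20 to 120 N. Pads are 22 mm wide; open, the fingers measure 114 mm over their backs; the gripper's body (76 mm by 85 mm) begins 54 mm behind the grasp point. The pads swing forward as they close: fully open they stand 13 mm farther back than shut.
Start: joints at [-1.411, 0.276, 1.505, -0, 1.361, -0.121], TCP at [0.159, -0.553, 0.193] pointing down, gripper open.
Joint ranges: [-2.89, 2.89], [-0.75, 2.08], [0.22, 2.7], [-1.18, 4.32], [0.11, 2.71], [-2.7, 2.7]. Speed limits (rad/s): [2.57, 2.57, 3.14, 3.14, 3.14, 3.14].

## Interface

Orientations are given as a unit quaternion [w, x, y, z].
In Python, from rig import get_state, get_image, sign_off, pinch_z gives the robot as it stands.
- The arm moves only by the tool send_rows, never from a script. Its argument "steps" is one flat list of numbers, 5 for each row, row after row: the gripper's target within -1 to 1 (fully open at 1, half-way at 0, shut at -1), then the shift along the tool's x, y, z in cm, then the turn about the tool's z in degrees. In form: [gripper, x, y, z, roll, gripper, x, y, z, roll, ...]. A call has 1 to 12 rows; each row shifts and turns the commanded pose from where the row before left it, along the tool's axes as they then stand; what a row does not reach is not made up. A row lasts 1/10 s, in which the tool goes at most 50 mm and 8.59 degrees, less where a joint would pass 70% of its speed; a pose out of reach is approached as far as the arm can. A call is refused whole if a number of a shift passes 5 or a number of a turn 8.59, either way. A call with a gripper value outside its range is refused whole. The fingers move at their own pace and stop on an object; "newtons" is the grip in N (left out, the last holds). Time passes only in rows, so rows that do not move let the fingers close. It gives the time, the measured TCP pose, the force, the opening and the grip force at its end, in the units of the state.
- get_state(): the state, without advancing time (a new reading comes with each control period).
- get_image(name): name is "side" or "top" or "wrist"; returns a dict with "color" (384x512x3 uint8, red, green, blue), "mtx" (3x3 intrinsics, pixels), "T" (4x4, takes a point from camera to world coordinates); the wrist camera has in their place "mount" (4x4, takes a point from camera to tool coordinates, whose origin is the TCP and whose axes are the flange's). Camera axes: x right, y down, z forward; pixel columns grow to the right and rows downward; lengths in m; the calibration is good to about 2 mm. A picture is of the moment at which its call begins: read the wrist's pose just before it. There is no depth.
- sign_off(): hands the job in; it is judged then, once.
The state is a dict: "clock": time; "qpos": joint angles; "qd": joint speeds; "effort": joint torques, N m; "position": TCP position; "ee_rot": TCP orientation; "contact_force": force on the tool from outside, world axes, zero at the start; "moment": the same for the moment, N m; "width": finger opening in m; "gripper_force": force on a finger pad.
Only numpy, scipy, OpenCV 4.12 (cv2) and the standard library are available. Lean on these libraries where they do the work, as an engineer would, in place of code of your own. Each camera call takes 0.05 s, during which the arm holds its last target. There are 200 camera calls.

## Working session

There is one attempt and no reset: what is moved stays moved. The work goes in short steps, Python scripts to look and compute and a tool call to move; the robot and the scene stay as the last step left them, time stands still between calls to the robot, and variables do not carry over. Pictures are saved under pics/ and viewed, at most 10 in all, crops included, and the job is handed in when it is done.

Besides the shell and the picture viewer there is one more tool, called after "Call:" as name(argument=value, ...), one argument or row to a line, values as JSON. send_rows: Moves the arm, as the interface text tells. Its arguments: {"type":"object","properties":{"steps":{"type":"array"},"newtons":{"type":"number"}},"required":["steps"]}

```bash
mkdir -p pics
python3 - <<'E'
from rig import *
import cv2,numpy as np
s=get_state();print({k:np.round(v,3).tolist() for k,v in s.items()},pinch_z)
ims=[]
for n in("side","top"):
    d=get_image(n);cv2.imwrite(f"pics/{n}0.png",d["color"][:,:,::-1]);print(n,np.round(d["mtx"],1).tolist(),np.round(d["T"],4).tolist())
    ims.append(d["color"][:,:,::-1])
cv2.imwrite("pics/a_top.png",cv2.resize(ims[1],(800,600)))
cv2.imwrite("pics/a_side.png",cv2.resize(ims[0],(800,600)))
E
```

```text
{'clock': 0.0, 'qpos': [-1.411, 0.277, 1.506, -0.0, 1.361, -0.121], 'qd': [-0.001, 0.001, 0.001, -0.0, 0.0, 0.001], 'effort': [0.002, -41.677, -24.58, 0.0, 0.011, -0.0], 'position': [0.159, -0.552, 0.192], 'ee_rot': [-0.001, 0.99, 0.14, -0.0], 'contact_force': [0.543, -0.877, -0.495], 'moment': [0.042, 0.009, 0.028], 'gripper_force': 0.0, 'width': 0.085} 0.0187
side [[463.6, 0.0, 257.4], [0.0, 463.6, 195.0], [0.0, 0.0, 1.0]] [[-0.9878, -0.0525, 0.1467, 0.2455], [-0.1555, 0.3967, -0.9047, 0.8353], [-0.0107, -0.9165, -0.4, 0.5326], [0.0, 0.0, 0.0, 1.0]]
top [[411.3, 0.0, 250.3], [0.0, 411.3, 191.6], [0.0, 0.0, 1.0]] [[-0.0192, -0.9968, 0.078, 0.3298], [-0.9997, 0.0203, 0.0136, -0.1516], [-0.0152, -0.0777, -0.9969, 1.045], [0.0, 0.0, 0.0, 1.0]]
```

View pics/a_top.png

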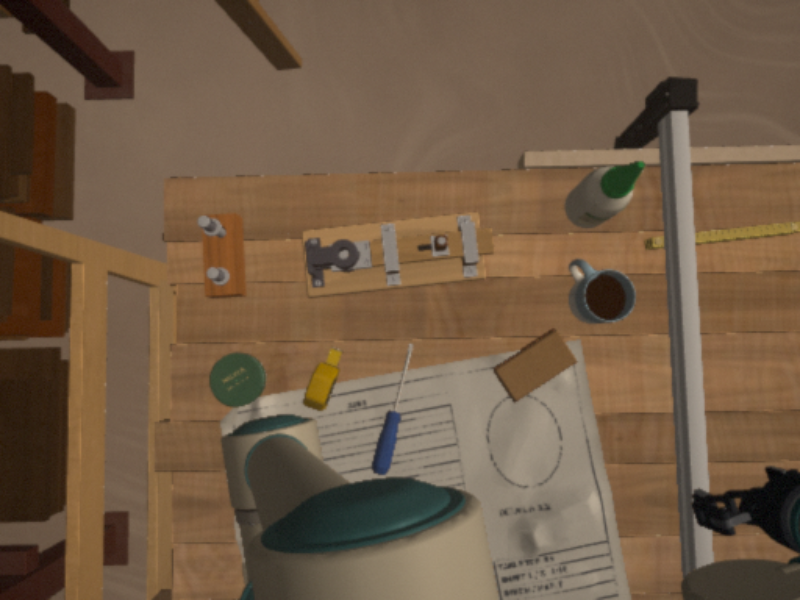

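View pics/a_side.png

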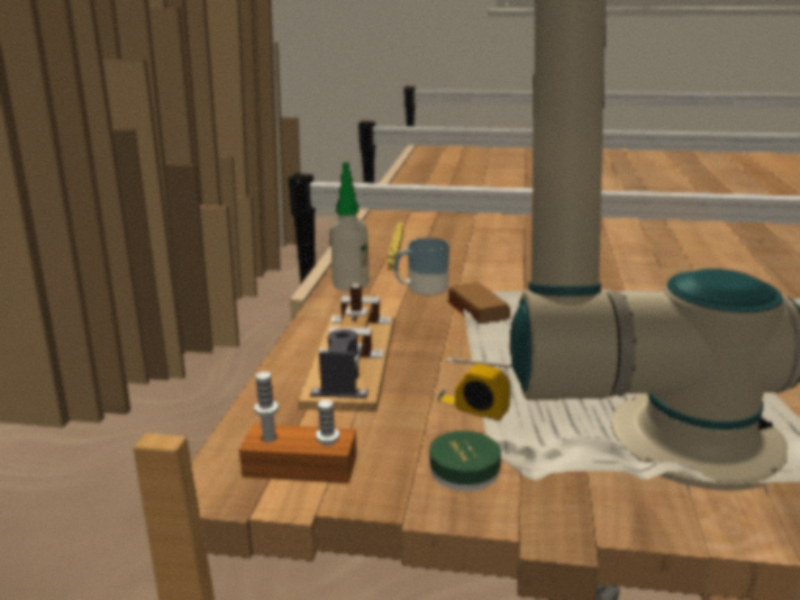

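```bash
cat > h.py <<'E'
import numpy as np,cv2
from rig import *
from scipy.spatial.transform import Rotation as R
def wristT(s,d):
    q=s["ee_rot"];T=np.eye(4);T[:3,:3]=R.from_quat([q[1],q[2],q[3],q[0]]).as_matrix();T[:3,3]=s["position"];return T@np.array(d["mount"])
def ray(K,T,uv):
    v=T[:3,:3]@np.linalg.inv(K)@[uv[0],uv[1],1.];return T[:3,3],v/np.linalg.norm(v)
def onz(K,T,uv,z):
    o,v=ray(K,T,uv);return o+v*(z-o[2])/v[2]
def tri(r1,r2):
    A=np.zeros((3,3));b=np.zeros(3)
    for o,v in(r1,r2):
        P=np.eye(3)-np.outer(v,v);A+=P;b+=P@o
    p=np.linalg.solve(A,b);return p,np.linalg.norm((np.eye(3)-np.outer(r1[1],r1[1]))@(p-r1[0]))
def proj(K,T,p):
    c=np.linalg.inv(T)@np.append(p,1);u=K@c[:3];return u[:2]/u[2]
E
python3 - <<'E'
from h import *
t=get_image("top");s=get_image("side")
f=.64
r=lambda d,u:ray(d["mtx"],d["T"],(u[0]*f,u[1]*f))
for n,a,b in [("rail",(680,85),(302,178)),("rail2",(680,85),(366,124)),("long",(204,219),(264,375)),("short",(218,268),(326,404)),("post",(441,240),(356,287)),("mug",(605,296),(429,243)),("bottle",(638,166),(346,165)),("railnear",(676,114),(316,190))]:
    print(n,tri(r(t,a),r(s,b)))
print("tcp px top",proj(t["mtx"],t["T"],[.159,-.553,.192])/f)
c=t["color"][125:200,120:320,::-1]
cv2.imwrite("pics/b.png",cv2.resize(c,None,fx=4,fy=4,interpolation=cv2.INTER_CUBIC))
E
```

```text
rail (array([ 0.67411158, -0.5389174 ,  0.19049409]), np.float64(0.006660159989008879))
rail2 (array([ 0.57142063, -0.47836233,  0.3226265 ]), np.float64(0.05182053529492792))
long (array([0.52420231, 0.13154664, 0.12315304]), np.float64(0.001049631537107052))
short (array([0.45586779, 0.12187529, 0.08407419]), np.float64(0.00214095604518185))
post (array([ 0.49097889, -0.21480727,  0.09504546]), np.float64(0.0005651447624865909))
mug (array([ 0.40257849, -0.45536776,  0.09201344]), np.float64(0.00045031058804487103))
bottle (array([ 0.55739617, -0.45898379,  0.23559048]), np.float64(0.00015537755105413806))
railnear (array([ 0.6454812 , -0.5423548 ,  0.16531363]), np.float64(0.004342142146654095))
tcp px top [713.78521125 475.95149436]
```

View pics/b.png

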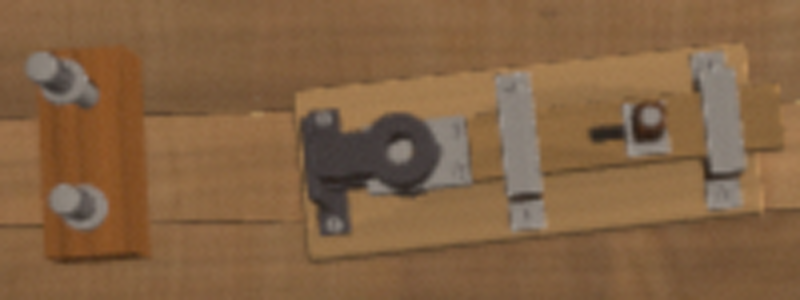

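Run:
```python
from h import *
t=get_image("top")
g=lambda u,z:onz(t["mtx"],t["T"],(u[0]/4+120-.375,u[1]/4+125-.375),z)
L=g((42,68),.126);S=g((66,196),.092);B=g((400,151),.084);P=g((649,118),.098)
for n,p in(("long",L),("short",S),("bore",B),("post",P)):print(n,p.round(4))
c=[g(u,.016) for u in((297,92),(745,44),(762,212),(312,260))];print(np.round(c,4).tolist())
d=c[0]+c[3]-c[1]-c[2];print("jig y ang",np.degrees(np.arctan2(d[1],d[0])),np.linalg.norm(d)/2,"dist LS",np.linalg.norm((L-S)[:2]))
k=[g(u,.04) for u in((40,52),(130,45),(148,255),(47,258))];print(np.round(k,4).tolist())
d=k[0]+k[1]-k[2]-k[3];print("stand x ang",np.degrees(np.arctan2(d[1],d[0])),np.linalg.norm(d)/2,np.mean(k,0))
print("B-P",np.linalg.norm((B-P)[:2]))
w=get_image("wrist");print(np.round(w["mtx"],1).tolist(),np.round(w["mount"],3).tolist())
a=np.radians(16.1);X=np.array([np.cos(a),np.sin(a)]);Y=np.array([np.sin(a),-np.cos(a)])
v=L[:2]-get_state()["position"][:2];print("tool shift",v@X,v@Y)
```

```text
long [0.5213 0.132  0.126 ]
short [0.4521 0.1281 0.092 ]
bore [ 0.4757 -0.0674  0.084 ]
post [ 0.4898 -0.2136  0.098 ]
[[0.5252, 0.0035, 0.016], [0.5497, -0.2809, 0.016], [0.4426, -0.2884, 0.016], [0.4181, -0.0051, 0.016]]
jig y ang 94.92584861199866 0.2848603031953711 dist LS 0.06926297588450432
[[0.5493, 0.1598, 0.04], [0.5525, 0.1036, 0.04], [0.4212, 0.0926, 0.04], [0.4206, 0.155, 0.04]]
stand x ang 3.489466272476862 0.13022695290200828 [0.48590612 0.12773705 0.04      ]
B-P 0.14695405831626154
[[293.8, 0.0, 255.5], [0.0, 293.8, 195.2], [0.0, 0.0, 1.0]] [[-0.001, -0.945, -0.326, 0.085], [1.0, -0.001, -0.0, -0.0], [-0.0, -0.326, 0.945, -0.18], [0.0, 0.0, 0.0, 1.0]]
tool shift 0.5375301853023813 -0.5570827957112181
```

Call:
send_rows(
  steps=[1,0,0,-2,0,1,0,0,-3,0,1,0,0,-3,0,1,0,0,-3,0],
  newtons=40,
)

```text
clock: 0.7
position: [0.1593, -0.5523, 0.3041]
ee_rot: [-0.0, 0.99, 0.14, -0.0]
contact_force: [0.3, -0.8, 1.1]
width: 0.0855
gripper_force: 0.0
```

Call:
send_rows(
  steps=[1,2.24,-2.32,0,0,1,2.24,-2.32,0,0,1,2.24,-2.32,0,0,1,2.24,-2.32,0,0,1,2.24,-2.32,0,0,1,2.24,-2.32,0,0,1,2.24,-2.32,0,0,1,2.24,-2.32,0,0,1,2.24,-2.32,0,0,1,2.24,-2.32,0,0,1,2.24,-2.32,0,0,1,2.24,-2.32,0,0],
)

```text
clock: 1.9
position: [0.3408, -0.2093, 0.3032]
ee_rot: [0.0, 0.99, 0.14, 0.0]
contact_force: [1.0, 0.4, -0.5]
width: 0.0852
gripper_force: 0.0
```

Call:
send_rows(
  steps=[1,2.24,-2.32,0,0,1,2.24,-2.32,0,0,1,2.24,-2.32,0,0,1,2.24,-2.32,0,0,1,2.24,-2.32,0,0,1,2.24,-2.32,0,0,1,2.24,-2.32,0,0,1,2.24,-2.32,0,0,1,2.24,-2.32,0,0,1,2.24,-2.32,0,0,1,2.24,-2.32,0,0,1,2.24,-2.32,0,0],
)

```text
clock: 3.1
position: [0.522, 0.1328, 0.3031]
ee_rot: [0.0, 0.99, 0.14, 0.0]
contact_force: [0.2, 0.4, 0.1]
width: 0.0856
gripper_force: 0.0
```

Call:
send_rows(
  steps=[1,0,0,2,6.3,1,0,0,3,6.3,1,0,0,3,0,1,0,0,1,0,1,0,0,0,0],
)

```text
clock: 3.6
position: [0.5206, 0.1313, 0.2118]
ee_rot: [0.0, 1.0, 0.031, -0.002]
contact_force: [-0.7, -0.6, 0.3]
width: 0.0857
gripper_force: 0.0
```

Run:
```python
from h import *
s=get_state();d=get_image("wrist");cv2.imwrite("pics/w1.png",d["color"][:,:,::-1])
T=wristT(s,d);K=d["mtx"];print(s["position"],s["ee_rot"])
for p in([.5213,.132,.126],[.4521,.1281,.092]):print(proj(K,T,p))
```

```text
[0.52059204 0.13132165 0.21177032] [ 2.05871430e-04  9.99533348e-01  3.05007632e-02 -1.65744811e-03]
[255.20206329 187.12587583]
[254.99660316 236.25327491]
```

View pics/w1.png

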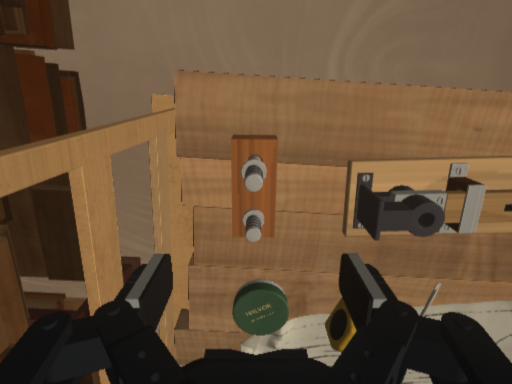

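Run:
```python
from h import *
s=get_state();d=get_image("wrist");T=wristT(s,d);K=d["mtx"]
im=d["color"].astype(int);sat=im.max(2)-im.min(2);m=((sat<25)&(im.min(2)>110)).astype(np.uint8)
roi=np.zeros_like(m);roi[140:250,235:275]=1
n,l,st,ce=cv2.connectedComponentsWithStats(m*roi)
for i in range(1,n):
    if st[i,4]>40:print(st[i],ce[i])
for u,z in(((254,183.5),.126),((253,238),.092),((425,214),.084)):print(onz(K,T,u,z).round(4))
for z in(.126,.084):print(proj(K,T,[.524,.132,z]))
```

```text
[242 160  24  19 147] [254.20408163 167.10204082]
[246 175  16  17 208] [253.85576923 182.95192308]
[244 211  20  15  99] [253.98989899 216.47474747]
[247 229  13  13 136] [253.30882353 234.72794118]
[0.5258 0.1335 0.126 ]
[0.4506 0.1304 0.092 ]
[ 0.4886 -0.0638  0.084 ]
[255.44019827 185.34803983]
[255.43555009 173.98586141]
```

Call:
send_rows(
  steps=[1,0.38,-0.1,1,0,1,0,0,2.5,0,1,0,0,2.5,0,1,0,0,2.5,0,1,0,0,2,0,1,0,0,1.5,0,1,0,0,0,0],
)

```text
clock: 4.4
position: [0.5244, 0.1325, 0.0915]
ee_rot: [0.0, 1.0, 0.03, -0.002]
contact_force: [-0.2, 1.4, 0.4]
width: 0.0853
gripper_force: 0.0
```

Call:
send_rows(
  steps=[-1,0,0,0,0,-1,0,0,0,0,-1,0,0,0,0,-1,0,0,0,0,-1,0,0,0,0,-1,0,0,0,0,-1,0,0,0,0,-1,0,0,0,0],
)

```text
clock: 5.2
position: [0.5253, 0.1327, 0.0931]
ee_rot: [0.0, 1.0, 0.03, -0.0]
contact_force: [0.5, -0.2, -0.2]
width: 0.0
gripper_force: 0.0
```

Run:
```python
from h import *
a=get_image("wrist")["color"];b=get_image("side")["color"]
cv2.imwrite("pics/w2.png",np.vstack([a[60:300,60:460],cv2.resize(b[200:320,120:320],(400,240))])[:,:,::-1])
```

```text
(no output)
```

View pics/w2.png

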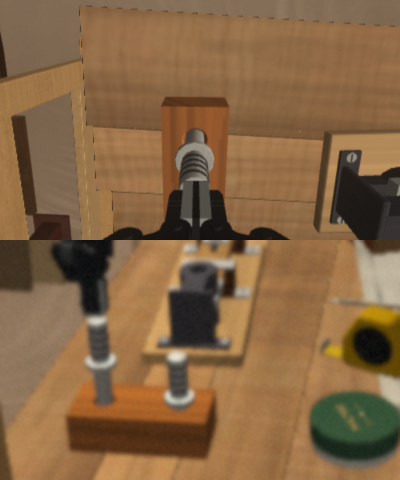

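Run:
```python
from h import *
s=get_state();d=get_image("side");w=get_image("wrist");T=wristT(s,w)
print(s["position"],s["qpos"],s["width"],s["contact_force"])
f=lambda p:((proj(d["mtx"],d["T"],p)-[120,200])*2,proj(w["mtx"],T,p)-[60,60])
for p in([.5253,.1327,.093],[.5253,.1327,.126],[.5245,.1325,.126],[.5245,.1325,.084],[.5245,.1325,.078],[.5245,.1325,.04],[.4513,.129,.092],[.4513,.129,.05]):print(p,f(p))
```

```text
[0.52529294 0.13269077 0.0930254 ] [ 1.19033113e-01  3.02547869e-01  1.73140666e+00 -7.73350752e-05
  1.10773277e+00  1.62898286e+00] -2.144299409312835e-05 [-0.29488313 -0.02673592 -0.16234951]
[0.5253, 0.1327, 0.093] (array([ 98.07918848, 109.08923984]), array([196.07929301, 166.71517674]))
[0.5253, 0.1327, 0.126] (array([94.91007002, 77.55470751]), array([196.20636053, 191.55087552]))
[0.5245, 0.1325, 0.126] (array([95.83088921, 77.50683555]), array([196.4719226, 192.8096636]))
[0.5245, 0.1325, 0.084] (array([ 99.82898676, 117.47090456]), array([196.26605913, 162.3000974 ]))
[0.5245, 0.1325, 0.078] (array([100.38737154, 123.0523911 ]), array([196.24293285, 158.87271497]))
[0.5245, 0.1325, 0.04] (array([103.85257885, 157.68981107]), array([196.12099986, 140.80188992]))
[0.4513, 0.129, 0.092] (array([177.39909134, 113.74703962]), array([195.02746631, 255.00744754]))
[0.4513, 0.129, 0.05] (array([179.77995645, 152.72567488]), array([195.08376901, 221.60274271]))
```

Run:
```python
from h import *
a=get_image("wrist")["color"];b=get_image("side")["color"]
cv2.imwrite("pics/w3.png",np.hstack([cv2.resize(a[150:300,205:305],(400,600)),cv2.resize(b[185:305,130:210],(400,600))])[:,:,::-1])
```

```text
(no output)
```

View pics/w3.png

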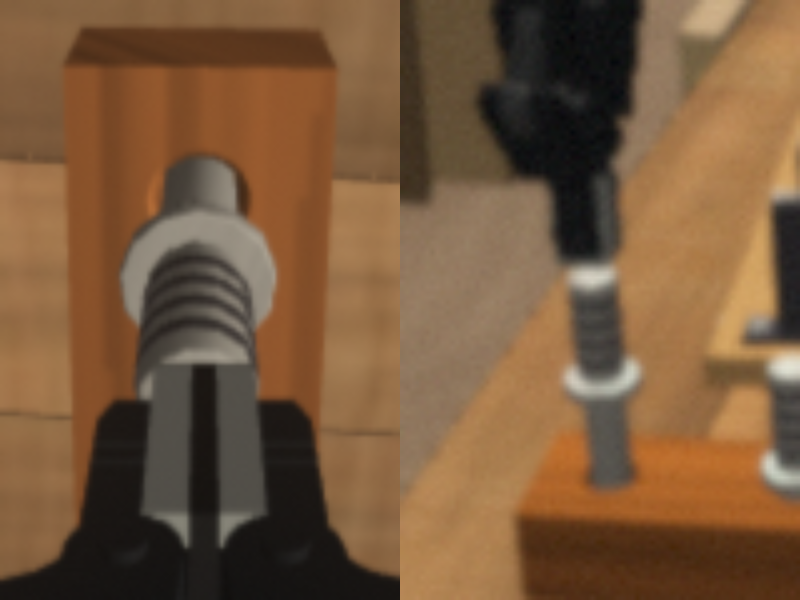

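Call:
send_rows(
  steps=[1,0,0,0,0,1,0,0,0,0,1,0,0,0,0,1,0,0,0,0,1,0,0,0,0,1,0,0,1,0,1,0,0,1,0,1,0,0,1,0,1,0,0,0,0],
)

```text
clock: 6.4
position: [0.5235, 0.1324, 0.0609]
ee_rot: [0.0, 1.0, 0.03, -0.002]
contact_force: [-0.1, 0.1, 1.0]
width: 0.0853
gripper_force: 0.0
```

Run:
```python
from h import *
s=get_state();print(s["position"],s["width"],s["contact_force"])
a=get_image("wrist")["color"];b=get_image("side")["color"]
cv2.imwrite("pics/w4.png",np.hstack([cv2.resize(a[100:380,155:355],(400,560)),cv2.resize(b[165:305,110:210],(400,560))])[:,:,::-1])
```

```text
[0.52354165 0.13243262 0.06089698] 0.08531532339939302 [-0.05800443  0.0982279   1.00498524]
```

View pics/w4.png

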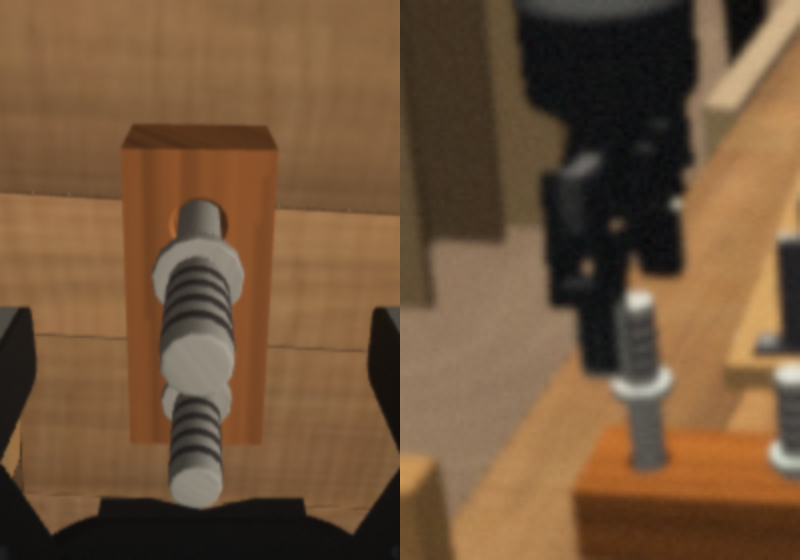

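Run:
```python
from h import *
d=get_image("side");w=get_image("wrist");s=get_state();T=wristT(s,w)
for uv,y in(((160,258),.185),((175,233),.080),((160,258),.177),((175,233),.088)):
    o,v=ray(d["mtx"],d["T"],uv);print(uv,y,(o+v*(y-o[1])/v[1]).round(4))
for uv in((155+198/2,100+360/2),(155+196/2,100+483/2)):
    for z in(.126,.092):print(onz(w["mtx"],T,uv,z))
```

```text
(160, 258) 0.185 [0.5214 0.185  0.1175]
(175, 233) 0.08 [0.5298 0.08   0.1094]
(160, 258) 0.177 [0.5248 0.177  0.1124]
(175, 233) 0.088 [0.5268 0.088  0.1139]
[0.52754195 0.13396555 0.126     ]
[0.50369363 0.13272339 0.092     ]
[0.49073567 0.13232242 0.126     ]
[0.45623439 0.13060468 0.092     ]
```

Call:
send_rows(
  steps=[1,0.15,0,0.3,0,-1,0,0,0,0,-1,0,0,0,0,-1,0,0,0,0,-1,0,0,0,0,-1,0,0,0,0,-1,0,0,0,0,-1,0,0,0,0],
  newtons=40,
)

```text
clock: 7.4
position: [0.5269, 0.1325, 0.0602]
ee_rot: [0.0, 1.0, 0.031, 0.0]
contact_force: [-0.0, -0.4, 1.3]
width: 0.0167
gripper_force: 38.9
```

Call:
send_rows(
  steps=[-1,0,0,-0.5,0,-1,0,0,-1,0,-1,0,0,-1.5,0,-1,0,0,-1.5,0,-1,0,0,-2,0,-1,0,0,-2,0,-1,0,0,-2,0,-1,0,0,-1.5,0,-1,0,0,0,0],
)

```text
clock: 8.3
position: [0.5285, 0.1332, 0.183]
ee_rot: [-0.0, 1.0, 0.03, 0.003]
contact_force: [0.7, 0.6, -1.5]
width: 0.0166
gripper_force: 39.1
```

Run:
```python
from h import *
s=get_state();print(s["position"],s["width"],s["contact_force"],s["gripper_force"])
w=get_image("wrist");t=get_image("top")
T=wristT(s,w);K=w["mtx"]
print("bore pred wrist",proj(K,T,[.4757,-.0674,.084]),proj(K,T,[.4886,-.0638,.084]))
cv2.imwrite("pics/w5.png",np.vstack([cv2.resize(w["color"][100:300,200:512],(624,400)),cv2.resize(t["color"][140:180,185:263],(390,200))[:, :390] if 0 else cv2.resize(t["color"][140:165,186:264],(624,200))])[:,:,::-1])
```

```text
[0.52854424 0.1331714  0.18298829] 0.016641232731369048 [ 0.65295694  0.60740358 -1.472298  ] 39.132159948349
bore pred wrist [441.17953506 243.11188709] [441.01879042 231.9413609 ]
```

View pics/w5.png

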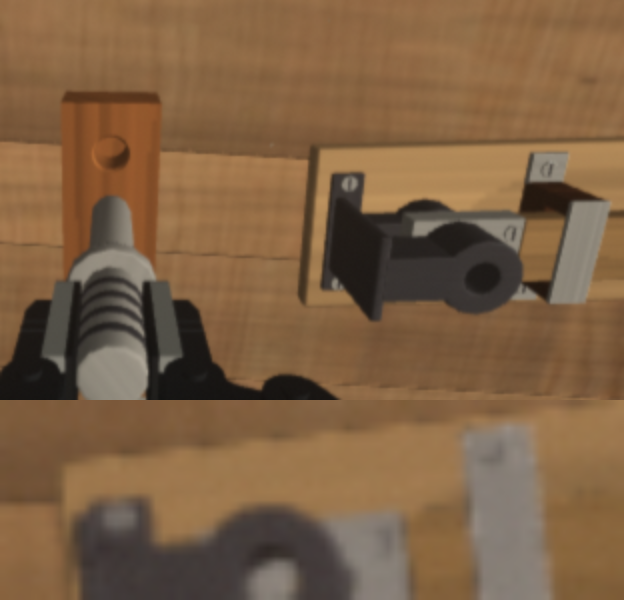

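Call:
send_rows(
  steps=[-1,-0.68,2.19,0,0,-1,-0.68,2.19,0,0,-1,-0.68,2.19,0,0,-1,-0.68,2.19,0,0,-1,-0.68,2.19,0,0,-1,-0.68,2.19,0,0,-1,-0.68,2.19,0,0,-1,-0.68,2.19,0,0,-1,-0.68,2.19,0,0,-1,0,0,0,0,-1,0,0,0,0],
)

```text
clock: 9.5
position: [0.4771, -0.0675, 0.1792]
ee_rot: [-0.001, 1.0, 0.03, -0.001]
contact_force: [0.9, 0.5, -1.4]
width: 0.0164
gripper_force: 39.3
```

Run:
```python
from h import *
s=get_state();print(s["position"],s["ee_rot"],s["contact_force"])
w=get_image("wrist");t=get_image("top");sd=get_image("side")
T=wristT(s,w);K=w["mtx"]
for z in(.128,.132,.136):print("tip pred",proj(K,T,[*s["position"][:2],z]))
print("bore",proj(K,T,[.479,-.067,.084]))
for i,n in((w,"w"),(t,"t"),(sd,"s")):cv2.imwrite(f"pics/raw_{n}6.png",i["color"][:,:,::-1])
cv2.imwrite("pics/w6.png",np.hstack([cv2.resize(w["color"][130:280,205:305],(400,600)),cv2.resize(sd["color"][165:265,185:250],(390,600))])[:,:,::-1])
```

```text
[ 0.47705056 -0.06746301  0.17916604] [-6.44448373e-04  9.99556262e-01  2.97680906e-02 -8.50806964e-04] [ 0.92745434  0.50561983 -1.41797804]
tip pred [256.04325976 200.57531183]
tip pred [256.04644154 202.24502553]
tip pred [256.04972406 203.96760723]
bore [255.65917172 183.17210897]
```

View pics/w6.png

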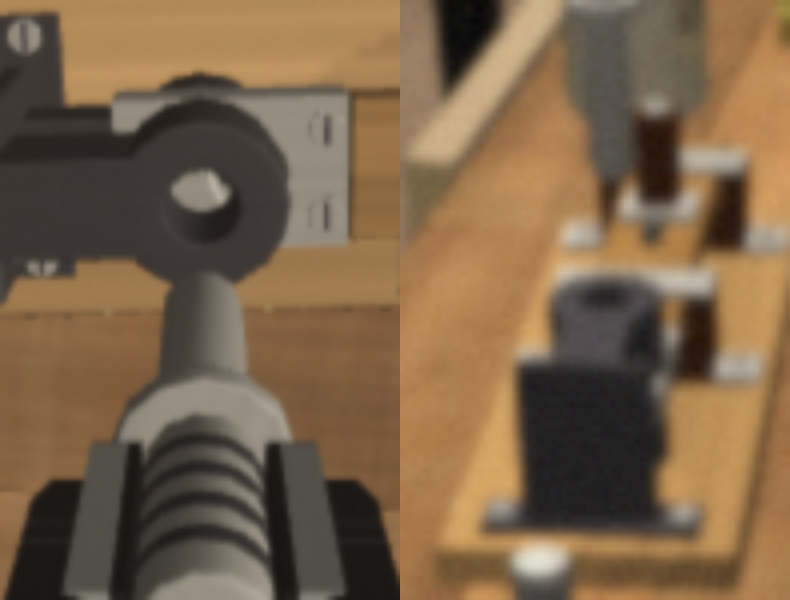

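Run:
```python
from h import *
s=get_state();w=get_image("wrist");sd=get_image("side");T=wristT(s,w);K=w["mtx"]
X,Y=s["position"][:2]
th=np.linspace(0,2*np.pi,60)
for dx in(0,-.0025,-.005):
    ph=np.linspace(0,np.pi/2,15)
    sp=[proj(K,T,[X+dx+.008*np.cos(t)*np.sin(p),Y+.008*np.sin(t)*np.sin(p),.139-.008*np.cos(p)]) for t in th for p in ph]
    co=np.array([proj(K,T,[X+dx+.014*np.cos(t),Y+.014*np.sin(t),z]) for t in th for z in(.197,.203)])
    print(dx,"tip row",np.min(sp,0)[1],"collar row",co.min(0)[1],"w",np.ptp(co[:,0]),co[:,0].mean())
print("bore wrist",onz(K,T,(255.3,181.6),.084))
K2,T2=sd["mtx"],sd["T"]
print("side bore",onz(K2,T2,(219.2,213.8),.084),"side tip",[onz(K2,T2,(220.8,195.8),z).round(4) for z in(.129,.133)])
```

```text
0 tip row 195.18537155983964 collar row 217.9275658102745 w 46.7848555958021 256.1639639759889
-0.0025 tip row 198.10655731107647 collar row 221.72079680138322 w 46.569166226796625 255.91184843101107
-0.005 tip row 201.00775472132668 collar row 225.47943815429383 w 46.35545649004658 255.66201347267233
bore wrist [ 0.48106262 -0.0659608   0.084     ]
side bore [ 0.47783066 -0.06528871  0.084     ] side tip [array([ 0.4717, -0.0629,  0.129 ]), array([ 0.4694, -0.054 ,  0.133 ])]
```

Call:
send_rows(
  steps=[-1,0.33,-0.05,0,0,-1,0.33,-0.06,0,0,-1,0,0,1,0,-1,0,0,1,0,-1,0,0,1,0,-1,0,0,0.6,0,-1,0,0,0,0],
)

```text
clock: 10.45
position: [0.4832, -0.0659, 0.1426]
ee_rot: [-0.0, 1.0, 0.03, -0.001]
contact_force: [0.7, -0.1, -0.6]
width: 0.0168
gripper_force: 39.3
```

Call:
send_rows(
  steps=[-1,0,0,0.3,0,-1,0,0,0.3,0,-1,0,0,0.3,0,-1,0,0,0.3,0,-1,0,0,0,0],
)

```text
clock: 10.95
position: [0.4839, -0.0661, 0.1317]
ee_rot: [-0.0, 1.0, 0.03, -0.0]
contact_force: [-0.4, -0.1, -1.4]
width: 0.0165
gripper_force: 39.3
```

Call:
send_rows(
  steps=[-1,0,0,0.2,0,-1,0,0,0.2,0,-1,0,0,0.2,0,-1,0,0,0,0],
)

```text
clock: 11.35
position: [0.4837, -0.0662, 0.1257]
ee_rot: [0.0, 1.0, 0.03, -0.001]
contact_force: [-0.7, -0.2, -1.5]
width: 0.0164
gripper_force: 39.3
```

Call:
send_rows(
  steps=[-1,0,0,0.2,0,-1,0,0,0.2,0,-1,0,0,0.2,0,-1,0,0,0,0],
)

```text
clock: 11.75
position: [0.4838, -0.0662, 0.1196]
ee_rot: [0.0, 1.0, 0.03, -0.0]
contact_force: [-1.8, 0.1, -2.6]
width: 0.0164
gripper_force: 39.3
```

Call:
send_rows(
  steps=[-1,-0.1,0,0.2,0,-1,0,0,0.2,0,-1,0,0,0.2,0,-1,0,0,0.2,0,-1,0,0,0,0],
)

```text
clock: 12.25
position: [0.4832, -0.0662, 0.1118]
ee_rot: [-0.0, 1.0, 0.03, -0.0]
contact_force: [-0.0, -0.6, -1.5]
width: 0.0168
gripper_force: 39.3
```

Call:
send_rows(
  steps=[-1,0,0,0.2,0,-1,0,0,0.2,0,-1,0,0,0.2,0,-1,0,0,0,0],
)

```text
clock: 12.65
position: [0.4831, -0.0662, 0.1057]
ee_rot: [-0.0, 1.0, 0.03, -0.0]
contact_force: [-0.9, -1.0, -1.1]
width: 0.0167
gripper_force: 39.3
```

Call:
send_rows(
  steps=[-1,0,0,0.15,0,-1,0,0,0.15,0,-1,0,0,0,0],
)

```text
clock: 12.95
position: [0.4832, -0.0662, 0.1029]
ee_rot: [-0.0, 1.0, 0.03, -0.0]
contact_force: [-0.5, -1.1, -1.2]
width: 0.0167
gripper_force: 39.3
```

Call:
send_rows(
  steps=[-1,0,0,0.1,0,-1,0,0,0.1,0,-1,0,0,0,0],
)

```text
clock: 13.25
position: [0.4832, -0.0662, 0.101]
ee_rot: [0.0, 1.0, 0.03, -0.0]
contact_force: [-1.0, -0.7, -1.3]
width: 0.0165
gripper_force: 39.3
```

Call:
send_rows(
  steps=[-1,0,0,0.1,0,-1,0,0,0,0],
)

```text
clock: 13.45
position: [0.4834, -0.0663, 0.1003]
ee_rot: [0.0, 1.0, 0.03, 0.0]
contact_force: [-0.8, -0.7, 0.2]
width: 0.0168
gripper_force: 39.6
```

Call:
send_rows(
  steps=[-1,0,0,0.1,0,-1,0,0,0,0],
)

```text
clock: 13.65
position: [0.4837, -0.0663, 0.1]
ee_rot: [0.0, 1.0, 0.03, 0.001]
contact_force: [-1.7, -0.2, 5.7]
width: 0.0169
gripper_force: 40.1
```

Call:
send_rows(
  steps=[-1,0,0,0.1,0,-1,0,0,0,0],
)

```text
clock: 13.85
position: [0.4839, -0.0664, 0.0998]
ee_rot: [0.0, 1.0, 0.03, 0.001]
contact_force: [-2.1, -0.6, 10.3]
width: 0.0164
gripper_force: 40.7
```

Call:
send_rows(
  steps=[-1,0,0,-0.2,0,-1,0,0,0,0,1,0,0,0,0,1,0,0,0,0,1,0,0,0,0,1,0,0,0,0,1,0,0,0,0,1,0,0,-1,0,1,0,0,-3,0,1,0,0,-3.5,0,1,0,0,-2.5,0],
)

```text
clock: 14.95
position: [0.4841, -0.0664, 0.2029]
ee_rot: [0.0, 1.0, 0.03, 0.001]
contact_force: [0.3, 0.8, -0.2]
width: 0.0853
gripper_force: 0.0
```

Call:
send_rows(
  steps=[1,0.03,2.45,0,-1.5,1,0.03,2.45,0,0,1,0.03,2.45,0,0,1,0.03,2.45,0,0,1,0.03,2.45,0,0,1,0.03,2.45,0,0,1,0,0,0,0,1,0,0,0,0],
)

```text
clock: 15.75
position: [0.4971, -0.2126, 0.2005]
ee_rot: [-0.0, 0.999, 0.043, 0.0]
contact_force: [0.2, 0.7, 0.1]
width: 0.0856
gripper_force: 0.0
```

Run:
```python
from h import *
s=get_state();print(s["position"],s["ee_rot"],s["contact_force"])
w=get_image("wrist");sd=get_image("side");T=wristT(s,w);K=w["mtx"]
cv2.imwrite("pics/raw_w7.png",w["color"][:,:,::-1]);cv2.imwrite("pics/raw_s7.png",sd["color"][:,:,::-1])
p=proj(K,T,[.4951,-.2124,.098]);print("post pred",p)
hsv=cv2.cvtColor(w["color"],cv2.COLOR_RGB2HSV)
x,y=p.astype(int)
print(cv2.resize(w["color"][y-40:y+40,x-40:x+40],(10,10),interpolation=cv2.INTER_AREA).mean(2).astype(int))
# dark brown post
m=((hsv[...,2]<110)&(hsv[...,1]>90)).astype(np.uint8);r=np.zeros_like(m);r[max(y-60,0):y+50,x-50:x+50]=1
n,l,st,ce=cv2.connectedComponentsWithStats(m*r)
for i in range(1,n):
    if st[i,4]>40:print(st[i],ce[i].round(1))
# pin in side view: light grey blob around bore
K2,T2=sd["mtx"],sd["T"]
print("side pin pred collar",proj(K2,T2,[.481,-.066,.121]),"top",proj(K2,T2,[.481,-.066,.166]),"home collar",proj(K2,T2,[.481,-.066,.087]))
```

```text
[ 0.49706861 -0.21260806  0.20045563] [-2.78528286e-04  9.99076469e-01  4.29665897e-02  5.66103565e-05] [0.20157977 0.67057102 0.06722818]
post pred [255.54132513 184.9952293 ]
[[110 110 109 109 109 109 110 115 108  58]
 [ 96  96  96  96  96  96  94  94  88  99]
 [ 96  96  96  94 115 115 112  96  95 111]
 [ 98  84  59  61  74  49 101  95  94 113]
 [ 93  85  66  67  58  55  86  96  95 113]
 [ 90  89  88  89  79 125  86  94  92 111]
 [106 106 107 107  93  94 102 109  97 110]
 [110 111 111 112 110 108 109 109 107 118]
 [ 84  81  85  93  93  87  85  86  83  81]
 [ 84  81  82  91  85  85  79  80  76  76]]
[205 143 100  16 295] [264.9 153.8]
[228 171  18   9 113] [235.9 175.1]
[249 170  18  25 303] [257.2 180.6]
[219 211  18  10 115] [226.7 215.5]
[262 214  43  20 481] [283.2 222.3]
[208 226  28   8 128] [223.9 230.8]
side pin pred collar [217.1238039 198.3556688] top [216.17247541 179.23303797] home collar [217.82049541 212.35984787]
```

Call:
send_rows(
  steps=[1,0,0.15,2,0,1,0,0,3,0,1,0,0,3,0,1,0,0,3,0,1,0,0,2.5,0,1,0,0,2,0,1,0,0,1,0,1,0,0,0,0],
  newtons=20,
)

```text
clock: 16.65
position: [0.4965, -0.2128, 0.0342]
ee_rot: [-0.001, 0.999, 0.044, -0.001]
contact_force: [-0.3, 0.5, 0.6]
width: 0.0853
gripper_force: 0.0
```

```bash
cat > chk.py <<'E'
from h import *
import sys
s=get_state();print(s["position"].round(4),s["contact_force"].round(1),s["width"].round(4))
sd=get_image("side")["color"]
# column strip along the pin: mean brightness and saturation per row
c=sd[170:232,211:224].astype(int)
b=c.mean(2);print("rows170+ bright width>115:",[(int((r>115).sum())) for r in b])
cv2.imwrite(f"pics/raw_{sys.argv[1]}.png",sd[:,:,::-1])
E
python3 chk.py s8
```

```text
Traceback (most recent call last):
  File "chk.py", line 3, in <module>
    s=get_state();print(s["position"].round(4),s["contact_force"].round(1),s["width"].round(4))
                                                                           ^^^^^^^^^^^^^^^^
AttributeError: 'float' object has no attribute 'round'
```

Call:
send_rows(
  steps=[-1,0,0,0,0,-1,0,0,0,0,-1,0,0,0,0,-1,0,0,0,0,-1,0,0,0,0,-1,0,0,0,0,-1,0,0,0,0],
)

```text
clock: 17.35
position: [0.4976, -0.2143, 0.0357]
ee_rot: [0.0, 0.999, 0.044, 0.0]
contact_force: [-0.8, -0.4, 5.9]
width: 0.0171
gripper_force: 24.6
```

```bash
sed -i 's/s\["width"\].round(4)/s["width"]/' chk.py; python3 chk.py s8
```

```text
[ 0.4976 -0.2143  0.0357] [-0.8 -0.4  5.9] 0.01705437750079292
rows170+ bright width>115: [0, 0, 0, 1, 1, 1, 1, 1, 3, 8, 10, 7, 3, 3, 4, 4, 5, 5, 5, 5, 4, 5, 4, 5, 5, 5, 6, 8, 13, 13, 13, 6, 6, 6, 6, 6, 5, 6, 7, 7, 7, 5, 3, 1, 0, 0, 0, 0, 0, 0, 0, 0, 0, 0, 0, 0, 0, 0, 0, 0, 0, 0]
```

Call:
send_rows(
  steps=[-1,0,0,-0.1,0,-1,0,-0.1,0,0,-1,0,-0.1,0,0,-1,0,-0.1,0,0,-1,0,-0.1,0,0,-1,0,-0.1,0,0,-1,0,-0.1,0,0,-1,0,-0.1,0,0,-1,0,-0.05,0,0],
)

```text
clock: 18.3
position: [0.4968, -0.2062, 0.0358]
ee_rot: [-0.0, 0.999, 0.043, 0.0]
contact_force: [3.2, -3.1, -7.8]
width: 0.0175
gripper_force: 23.1
```

```bash
python3 chk.py s9
```

```text
[ 0.4968 -0.2062  0.0358] [ 3.2 -3.1 -7.8] 0.017510448660748863
rows170+ bright width>115: [0, 0, 0, 1, 1, 0, 0, 1, 6, 9, 9, 5, 2, 3, 3, 3, 3, 3, 3, 3, 3, 3, 3, 3, 3, 3, 5, 8, 13, 13, 13, 7, 7, 6, 6, 6, 6, 6, 7, 7, 6, 5, 3, 1, 0, 0, 0, 0, 0, 0, 0, 0, 0, 0, 0, 0, 0, 0, 0, 0, 0, 0]
```

Call:
send_rows(
  steps=[-1,0,-0.05,0.07,0,-1,0,-0.05,0,0,-1,0,-0.05,0,0,-1,0,-0.05,0,0,-1,0,-0.05,0,0,-1,0,-0.05,0,0],
)

```text
clock: 18.95
position: [0.4966, -0.2038, 0.0358]
ee_rot: [0.0, 0.999, 0.044, 0.0]
contact_force: [2.1, -2.6, -0.4]
width: 0.0175
gripper_force: 24.0
```

```bash
python3 chk.py s10
```

```text
[ 0.4966 -0.2038  0.0358] [ 2.1 -2.6 -0.4] 0.01753252691233868
rows170+ bright width>115: [0, 0, 0, 0, 1, 1, 1, 1, 1, 1, 2, 2, 2, 3, 4, 7, 8, 8, 9, 9, 10, 10, 10, 11, 11, 11, 10, 3, 4, 5, 5, 6, 5, 4, 4, 4, 4, 4, 4, 6, 7, 9, 13, 13, 10, 5, 0, 0, 0, 0, 0, 0, 0, 0, 0, 0, 0, 0, 0, 0, 0, 0]
```

Call:
send_rows(
  steps=[-1,0,-0.05,0,0,-1,0,-0.05,0,0,-1,0,-0.05,0,0,-1,0,-0.05,0,0,-1,0,-0.05,0,0,-1,0,0,0,0],
)

```text
clock: 19.6
position: [0.4964, -0.2012, 0.0357]
ee_rot: [0.0, 0.999, 0.044, 0.0]
contact_force: [1.8, -2.6, 3.7]
width: 0.0174
gripper_force: 24.4
```

```bash
python3 chk.py s11
```

```text
[ 0.4964 -0.2012  0.0357] [ 1.8 -2.6  3.7] 0.017399945725302988
rows170+ bright width>115: [0, 0, 0, 1, 1, 1, 1, 1, 1, 1, 2, 2, 2, 3, 4, 7, 8, 8, 9, 9, 9, 10, 10, 11, 11, 11, 9, 3, 3, 3, 5, 6, 5, 5, 5, 4, 4, 4, 5, 6, 7, 9, 13, 13, 10, 5, 0, 0, 0, 0, 0, 0, 0, 0, 0, 0, 0, 0, 0, 0, 0, 0]
```

Call:
send_rows(
  steps=[-1,0,0.1,0,0,-1,0,0,0,0,1,0,0,0,0,1,0,0,0,0,1,0,0,0,0,1,0,0,0,0,1,0,0,0,0,1,0,0,-2,0,1,0,0,-4,0,1,0,0,-4,0,1,0,0,-4,0,1,0,0,-1,0],
)

```text
clock: 20.85
position: [0.4987, -0.2034, 0.1903]
ee_rot: [0.002, 0.999, 0.044, 0.004]
contact_force: [0.4, 0.4, 0.2]
width: 0.0852
gripper_force: 0.0
```

Call:
send_rows(
  steps=[-1,0,-2.28,0,0,-1,0,-2.28,0,0,-1,0,-2.28,0,0,-1,0,-2.28,0,0,-1,0,-2.28,0,0,-1,-0.1,-2.28,0,0,-1,0,0,0,0,-1,0,0,0,0],
)

```text
clock: 21.65
position: [0.4831, -0.0659, 0.185]
ee_rot: [0.0, 0.999, 0.044, -0.0]
contact_force: [-0.0, -0.3, -0.7]
width: 0.0
gripper_force: 0.0
```

Run:
```python
from h import *
s=get_state();w=get_image("wrist");sd=get_image("side")["color"];a=w["color"];T=wristT(s,w);K=w["mtx"];print(s["position"],s["width"])
for p in([.481,-.066,.132],[.481,-.066,.087],[.4835,-.066,.132]):print(proj(K,T,p))
cv2.imwrite("pics/w12.png",np.hstack([cv2.resize(a[120:300,195:315],(400,600)),cv2.resize(sd[165:265,185:250],(390,600))])[:,:,::-1])
```

```text
[ 0.48309271 -0.06590259  0.18495437] 1.718789223702133e-05
[255.80371867 202.23180821]
[255.72585668 186.38599257]
[256.06349747 199.46461763]
```

View pics/w12.png

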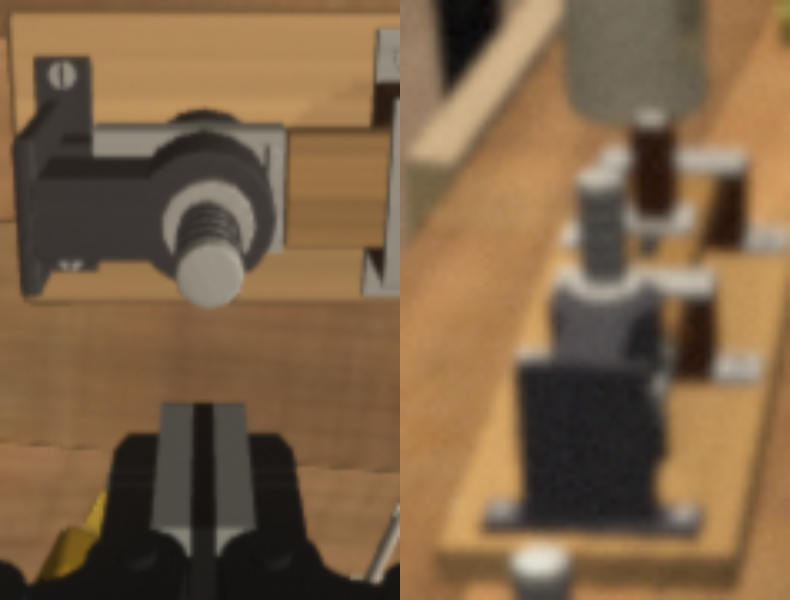

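Call:
send_rows(
  steps=[-1,0,0,2,0,-1,0,0,2,0,-1,0,0,2,0,-1,0,0,1.5,0,-1,0,0,0,0],
)

```text
clock: 22.25
position: [0.4817, -0.0664, 0.1083]
ee_rot: [-0.001, 0.999, 0.043, -0.002]
contact_force: [-1.1, 0.6, -0.7]
width: 0.0004
gripper_force: 0.0
```

Call:
send_rows(
  steps=[-1,0,0,0.2,0,-1,0,0,0.2,0,-1,0,0,0.1,0,-1,0,0,0,0],
)

```text
clock: 22.65
position: [0.4837, -0.0661, 0.1058]
ee_rot: [0.0, 0.999, 0.043, 0.0]
contact_force: [-0.9, -0.4, 0.3]
width: 0.0001
gripper_force: 0.0
```

Call:
send_rows(
  steps=[-1,0,0,0.1,0,-1,0,0,0.1,0,-1,0,0,0,0],
)

```text
clock: 22.95
position: [0.4833, -0.0659, 0.1033]
ee_rot: [0.0, 0.999, 0.044, -0.0]
contact_force: [-0.4, -0.0, 0.9]
width: 0.0
gripper_force: 0.0
```

Call:
send_rows(
  steps=[-1,0,0,0.15,0,-1,0,0,0.15,0,-1,0,0,0,0],
)

```text
clock: 23.25
position: [0.4832, -0.0659, 0.1001]
ee_rot: [-0.0, 0.999, 0.044, -0.0]
contact_force: [-0.1, 0.2, 0.1]
width: -0.0003
gripper_force: 0.0
```

Call:
send_rows(
  steps=[-1,0,0,0.1,0,-1,0,0,0.1,0,-1,0,0,0,0],
)

```text
clock: 23.55
position: [0.4833, -0.0659, 0.0982]
ee_rot: [-0.0, 0.999, 0.044, -0.0]
contact_force: [0.4, -0.5, 0.3]
width: -0.0002
gripper_force: 0.0
```

Call:
send_rows(
  steps=[-1,0,0,0.1,0,-1,0,0,0.1,0,-1,0,0,0,0],
)

```text
clock: 23.85
position: [0.4833, -0.0659, 0.0962]
ee_rot: [-0.0, 0.999, 0.044, -0.0]
contact_force: [-1.0, 0.3, 0.2]
width: 0.0002
gripper_force: 0.0
```

Call:
send_rows(
  steps=[-1,0,0,0.1,0,-1,0,0,0.05,0,-1,0,0,0,0],
)

```text
clock: 24.15
position: [0.4833, -0.0659, 0.0948]
ee_rot: [0.0, 0.999, 0.044, -0.0]
contact_force: [0.2, -0.0, 1.6]
width: 0.0
gripper_force: 0.0
```

Call:
send_rows(
  steps=[-1,0,0,0.1,0,-1,0,0,0.05,0,-1,0,0,0,0],
)

```text
clock: 24.45
position: [0.4836, -0.066, 0.0939]
ee_rot: [0.0, 0.999, 0.044, 0.0]
contact_force: [-0.4, 1.2, 4.4]
width: -0.0
gripper_force: 2.0
```

Call:
send_rows(
  steps=[-1,0,0,0.1,0,-1,0,0,0,0],
)

```text
clock: 24.65
position: [0.4839, -0.066, 0.0938]
ee_rot: [0.0, 0.999, 0.044, 0.001]
contact_force: [-2.2, 0.5, 11.2]
width: -0.0003
gripper_force: 5.2
```

Call:
send_rows(
  steps=[-1,0,0,-1,0,-1,0,0,-3,0,-1,0,0,-3,0,-1,0,0,-3,0,-1,0,0,0,0],
)

```text
clock: 25.15
position: [0.4864, -0.0668, 0.1967]
ee_rot: [0.001, 0.999, 0.044, 0.004]
contact_force: [0.3, -0.3, 0.1]
width: 0.0
gripper_force: 0.0
```

```bash
python3 chk.py s13
```

```text
[ 0.4864 -0.0668  0.1967] [ 0.3 -0.3  0.1] 2.8885037151520157e-05
rows170+ bright width>115: [0, 0, 0, 0, 0, 0, 0, 0, 0, 0, 1, 1, 2, 2, 4, 4, 7, 9, 9, 12, 12, 12, 12, 11, 11, 11, 8, 3, 3, 3, 4, 5, 5, 4, 4, 4, 4, 4, 4, 5, 7, 8, 13, 12, 9, 2, 0, 0, 0, 0, 0, 0, 0, 0, 0, 0, 0, 0, 0, 0, 0, 0]
```

The pin resists a gentle press without moving, and the collar sits at its home height. The arm is clear of everything.

```bash
python3 -c "
from rig import *
print(sign_off())"
```

```text
the job is handed in; nothing more can be done
None
```

The long pin is through both knuckles and the bar's eye with its collar down on the bracket; the short pin was left in the stand, the mug and sanding block were not touched, and the job is handed in at about 25 s.

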